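Pack the power-cut kit tub

ROBOT

A 6-joint arm with a two-finger parallel gripper is mounted at the origin on the work surface. World frame = base frame: x ahead of the robot, y to its left, z up, the work surface at z = 0. Lengths are in m, angles in rad, forces in N, time in s.
With the tool pointing down it reaches from about 0.35 to 0.875 m from the base axis. Payload 15.5 kg.
Tool frame: the origin (TCP) lies midway between the tips of the shut fingers; the grasp point (between the pads) lies bot.grip_depth behind it (bot.grip_depth is the distance from the TCP to the grasp point, in m); z points along the fingers, y is the direction in which the jaws open and shut (so a half turn about z gives the same grasp; the last joint's range is limited). The gripper opens to 85 mm and grips with 20 to 120 N. Pads are 22 mm wide; open, the fingers measure 114 mm over their backs; the gripper's body (76 mm by 85 mm) begins 54 mm behind the grasp point. The pads swing forward as they close: fully open they stand 13 mm farther back than shut.
Start: joints at [-1.393, 0.494, 1.345, -0, 1.302, -0.096], TCP at [0.168, -0.602, 0.231] pointing down, gripper open.
Joint ranges: [-2.91, 2.91], [-0.82, 2.16], [0.22, 2.67], [-1.22, 4.37], [0.12, 2.79], [-3.08, 3.08]. Speed limits (rad/s): [1.89, 1.89, 2.57, 3.01, 3.01, 3.01].

INTERFACE

Orientations are given as [roll, pitch, yaw] about the fixed x, y, z axes, in that order (R = Rz(yaw) Ry(pitch) Rx(roll)).
In Python, from plant import bot, eyes, job gives the robot as it stands.
- The arm moves only by the shell command python3 -m pendant 'ROWS' [FORCE]. ROWS is JSON, a list of rows, each a list of 7 numbers: the shift along the tool's x, y, z in cm, then the turn, a rotation vector about the tool's x, y, z in degrees, then the closure, from 0 (fully open) to 1 (shut). A call has 1 to 12 rows; each row is the pose to reach, as a shift and turn from the pose commanded when the call began, along the tool's axes at that moment; what a row does not reach only later rows make up. A row lasts 1/10 s, in which the tool goes at most 50 mm and 8.59 degrees, less where a joint would pass 70% of its speed; a pose out of reach is approached as far as the arm can. A call with a gripper value outside its range is refused whole. The fingers move at their own pace and stop on an object; FORCE is the grip in N (left out, the last holds). Time passes only in rows, so rows that repeat a pose let the fingers close. It gives the time, the measured TCP pose, the force and the opening at its end, in the units of the state.
- bot.sense(): the state, without advancing time (a new reading comes with each control period).
- eyes.get_image(name): name is "side" or "top"; returns the picture (480x640x3 uint8, red, green, blue); there is no depth.
- eyes.camera_params(name): a dict with "fov_y" (degrees; the focal length in pixels is half the picture's height over the tangent of half this angle, whatever the lens; pixels are square), "cx", "cy" (the principal point, pixels), "R" (3x3) and "t" (3): a world point X has camera coordinates R X + t. Camera axes: x right, y down, z forward; pixel columns grow to the right and rows downward; lengths in m; the calibration is good to about 2 mm. A picture is of the moment at which its call begins. camera_params takes no time and is no camera call.
- job.job_done(): hands the job in, once; it reports no verdict.
The state is a dict: "clock": time; "qpos": joint angles; "qvel": joint speeds; "effort": joint torques, N m; "eef_pos": TCP position; "eef_rot": TCP orientation; "contact_force": force on the tool from outside, world axes, zero at the start; "ft_torque": the same for the moment, N m; "width": finger opening in m.
Only numpy, scipy, OpenCV 4.12 (cv2) and the standard library are available. Lean on these libraries where they do the work, as an engineer would, in place of code of your own. Each camera call takes 0.05 s, during which the arm holds its last target. There are 200 camera calls.

TASK

Pack the power-cut kit: fit the chrome torch, the cardboard box of fuses and one of the four bulbs (any one) side by side into the white plastic tub, each standing upright on the tub's floor the same way up as it stands now. It is a tight fit, so lower each one gently until it stands rather than dropping it, and leave the other three bulbs, the jar, the tape and the screwdriver where they are.

Things in the scene. Friction and masses are not known exactly. Their poses are not given: they have to be found in the camera images.
- tub: open rectangular white plastic tub, fixed to the board (it does not move). Outside 150 (its x) x 74 (its y) x 53 mm high, walls and floor 3 mm, so inside 144 x 68 x 50 mm deep. Origin: centre of its underside; x along its length, z up. The things fit only in a row along its length (40 + 34 + 60 mm = 134 of 144 mm), with the carton's 60 mm side across the tub.
- tub_in (a point): centre of the tub's inner floor, 3 mm above the board; same axes as the tub.
- torch: chrome pocket torch standing on its lens end, 120 mm tall. Head 34 mm dia up to 28 mm height, narrowing to 24 mm dia at 40 mm; straight 24 mm dia body from 40 to 114 mm, then a black 16 mm dia button 6 mm high. About 140 g. Origin: centre of the lens end; z points up.
- carton: plain brown cardboard box of fuses, rigid and closed, standing: 40 mm (its x) x 60 mm (its y) x 90 mm tall, about 160 g. A narrow paper strip runs up the middle of one 60 mm wide face. Origin: centre of its underside; z up.
- bulb1: one of four identical pear-shaped white light bulbs standing dome down, metal cap up, 105 mm tall. Widest 60 mm dia at 30 mm height, tapering to 29 mm dia at 76 mm; from 76 to 105 mm the cap is a straight metal cylinder 22 mm dia (side pins are look only). The dome's foot is a flat 28 mm across, so it stands by itself. About 50 g. Origin: centre of the foot; z points up through the cap.
- bulb2: one of four identical pear-shaped white light bulbs standing dome down, metal cap up, 105 mm tall. Widest 60 mm dia at 30 mm height, tapering to 29 mm dia at 76 mm; from 76 to 105 mm the cap is a straight metal cylinder 22 mm dia (side pins are look only). The dome's foot is a flat 28 mm across, so it stands by itself. About 50 g. Origin: centre of the foot; z points up through the cap.
- bulb3: one of four identical pear-shaped white light bulbs standing dome down, metal cap up, 105 mm tall. Widest 60 mm dia at 30 mm height, tapering to 29 mm dia at 76 mm; from 76 to 105 mm the cap is a straight metal cylinder 22 mm dia (side pins are look only). The dome's foot is a flat 28 mm across, so it stands by itself. About 50 g. Origin: centre of the foot; z points up through the cap.
- bulb4: one of four identical pear-shaped white light bulbs standing dome down, metal cap up, 105 mm tall. Widest 60 mm dia at 30 mm height, tapering to 29 mm dia at 76 mm; from 76 to 105 mm the cap is a straight metal cylinder 22 mm dia (side pins are look only). The dome's foot is a flat 28 mm across, so it stands by itself. About 50 g. Origin: centre of the foot; z points up through the cap.
- jar: bystander: small closed jar 58 mm dia, 60 mm tall, steel lid. Origin: centre of its underside. Leave it alone.
- tape: bystander: black roll of tape lying flat, 64 mm dia, 19 mm high. Origin: centre of its underside. Leave it alone.
- driver: bystander: screwdriver 190 mm long lying beyond the tub, along its own x. Leave it alone.
Things that resemble listed ones, but are neither listed nor needed, are in the scene too. What is shaped like the bulb1 but green is not meant.

How it is judged:
By the outcome, as a careful person would: the job done as asked, in the order asked, and still so for the second after the job is handed in, with the robot touching nothing.
It also fails if it takes over 72 s, if anything falls off the work surface, if the arm or the gripper's body presses on something with over 40 N, if the wrist force passes 120 N, or if a joint passes its speed limit or range.

## Working session

There is one attempt and no reset: what is moved stays moved. The work goes in short steps, Python scripts to look and compute and a shell command to move; the robot and the scene stay as the last step left them, time stands still between calls to the robot, and variables do not carry over. Pictures are saved under pics/ and viewed, about 8 in all and at most 12, crops included, and the job is handed in when it is done.

```bash
ls; mkdir -p pics
python3 - <<'E'
from plant import bot,eyes,job
import cv2,json
for n in("top","side"):
    cv2.imwrite(f"pics/{n}0.png",eyes.get_image(n)[:,:,::-1]); p=eyes.camera_params(n); print(n,{k:(v.tolist() if hasattr(v,'tolist') else v) for k,v in p.items()})
print(bot.grip_depth,bot.sense())
E
```

```text
pics
top {'fov_y': 57.98278060170336, 'cx': 311.1922234249389, 'cy': 237.69096057377806, 'R': [[0.026228077590727934, -0.9996538571858055, -0.0020624644084531814], [-0.9957115086324287, -0.025941429055185775, -0.08880109140943958], [0.08871685027562486, 0.004382701463269717, -0.9960472440627786]], 't': [-0.026061672617757298, 0.5667732826864588, 0.8127243280772455]}
side {'fov_y': 53.669978410965314, 'cx': 316.9755786504486, 'cy': 247.4224887455619, 'R': [[-0.937408945452756, -0.34770844927803823, 0.01906051640993804], [-0.27627430506246836, 0.7092738564473925, -0.6485392084696914], [0.2119834364930472, -0.6132123864216258, -0.7609425679981983]], 't': [0.519710064026284, 0.18574949624564147, 0.9307926978908281]}
0.0187 {'clock': 0.1, 'qpos': array([-1.39349022e+00,  4.94116431e-01,  1.34604428e+00,  9.91839618e-06,
        1.30255143e+00, -9.55027278e-02]), 'qvel': array([-0.00040915, -0.00225928, -0.00132267, -0.00096183,  0.00103744,
       -0.00110717]), 'effort': array([ 2.58416978e-03, -8.83586597e+01, -3.84562504e+01, -1.23156378e-04,
        5.14824438e-03, -2.81085619e-06]), 'eef_pos': array([ 0.16834495, -0.60156121,  0.2307712 ]), 'eef_rot': array([-3.14047917e+00, -1.16269243e-04,  2.72806139e-01]), 'contact_force': array([-0.96521344,  0.91474374, -0.50193421]), 'ft_torque': array([-0.06298614, -0.04676756,  0.00200414]), 'width': 0.08573571198590751}
```

View pics/top0.png

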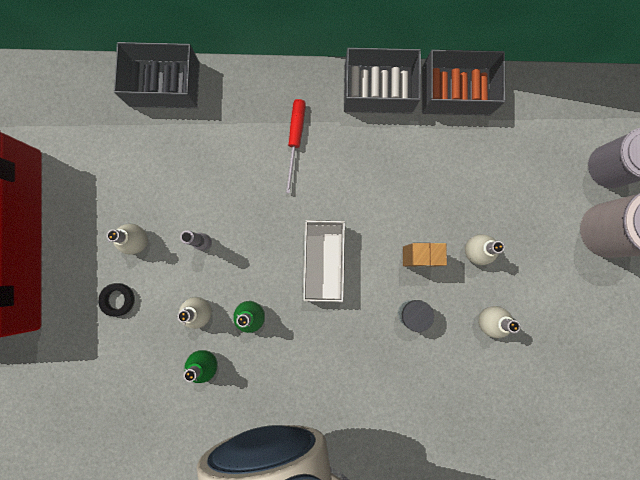

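View pics/side0.png

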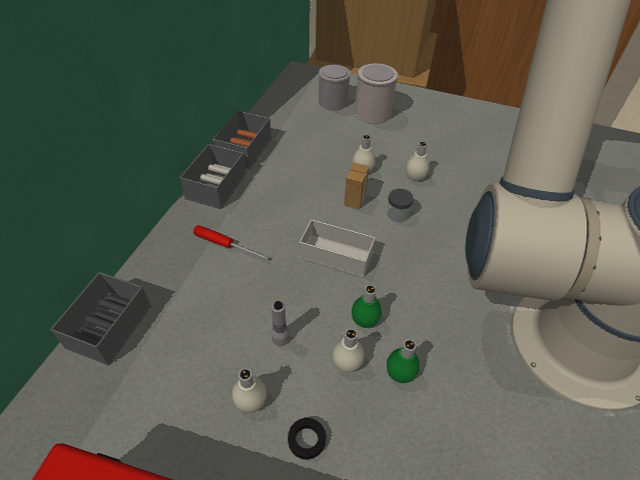

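The top view shows the torch cap at about (188,238), the carton at (425,255), the tub at (324,261), and white bulb caps at (113,237), (185,316), (498,247) and (514,327). The bulbs at (248,317) and (200,367) are green decoys. I'll zoom in for exact pixels next.

Run:
```python
import cv2,numpy as np
t=cv2.imread("pics/top0.png");s=cv2.imread("pics/side0.png")
def c(im,x,y,w,h,k):
    o=cv2.resize(im[y:y+h,x:x+w],None,fx=k,fy=k,interpolation=cv2.INTER_CUBIC)
    for i in range(0,w,10): 
        cv2.line(o,(i*k,0),(i*k,8 if i%50 else 16),(0,0,255),1)
        if i%20==0: cv2.putText(o,str(x+i),(i*k,26),0,.35,(0,0,255),1)
    for i in range(0,h,10): 
        cv2.line(o,(0,i*k),(8,i*k),(0,0,255),1)
        if i%20==0: cv2.putText(o,str(y+i),(10,i*k+4),0,.35,(0,0,255),1)
    return o
A=np.hstack([c(t,290,210,70,100,5), c(t,395,230,90,100,5)])
A=A[:, :800]
cv2.imwrite("pics/z1.png",A)
B=np.hstack([c(t,170,220,60,50,6), c(t,460,225,60,50,6)])
C=np.hstack([c(s,260,290,40,60,5), c(s,335,130,45,60,5), c(s,335,155,45,60,5)]);C=cv2.copyMakeBorder(C,0,0,0,max(0,720-C.shape[1]),0)[:,:720]
cv2.imwrite("pics/z2.png",np.vstack([B,C]))
print(A.shape)
```

```text
(500, 800, 3)
```

View pics/z1.png

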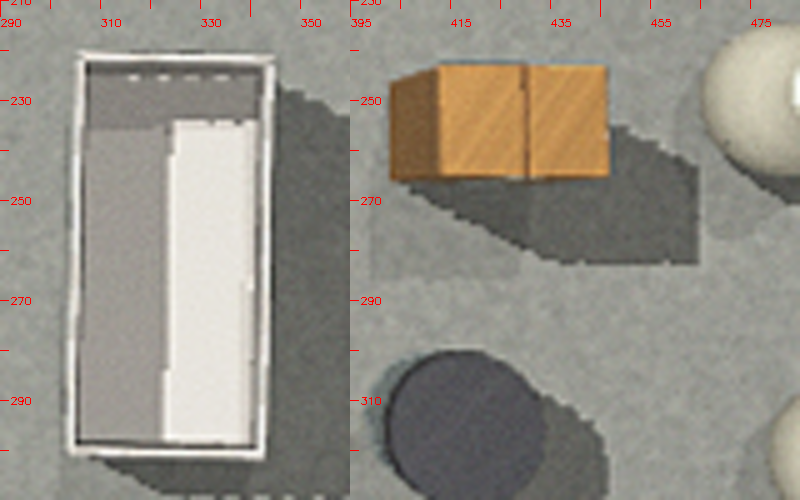

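View pics/z2.png

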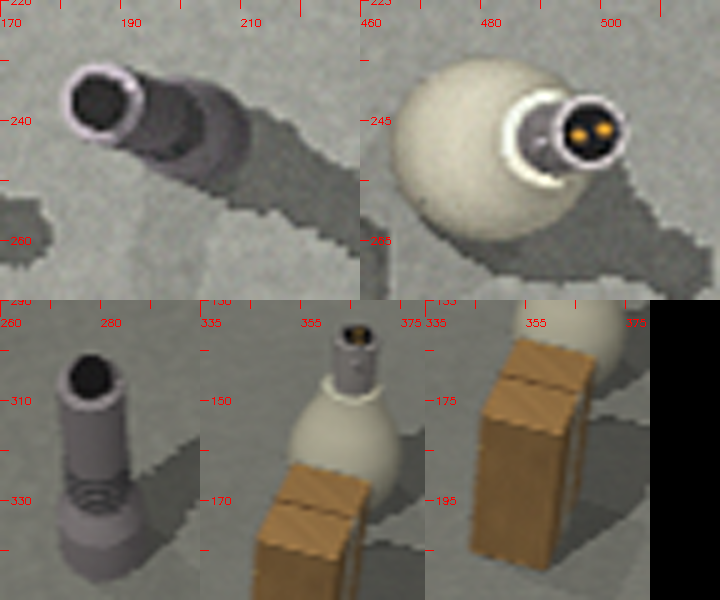

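The crops give the tub rim corners at about (305.6,220.6), (344.8,221.4), (343,302) and (303.8,300.6). The carton top spans (413,243) to (447,265). The torch button is at (187,237) and the bulb cap at (498,247). Next I'll cast rays from both views.

```bash
cat > h.py <<'E'
import numpy as np
from plant import bot,eyes,job
def ray(n,px,z):
    p=eyes.camera_params(n);f=240/np.tan(np.radians(p["fov_y"]/2))
    R=np.array(p["R"]);t=np.array(p["t"])
    d=R.T@np.array([(px[0]-p["cx"])/f,(px[1]-p["cy"])/f,1]);o=-R.T@t
    return (o+d*(z-o[2])/d[2])[:2]
E
python3 - <<'E'
from h import *
import cv2
np.set_printoptions(precision=4,suppress=True)
def quad(n,P,z):
    Q=np.array([ray(n,np.array(p)-.4,z) for p in P]);print(n,"centre",Q.mean(0));
    for i in range(4):
        e=Q[(i+1)%4]-Q[i];print("  edge",np.linalg.norm(e).round(4),np.degrees(np.arctan2(e[1],e[0])).round(2))
print("tub");quad("top",[(305.6,220.6),(344.8,221.4),(343,302),(303.8,300.6)],.053)
print("carton");quad("top",[(413.2,243.2),(446.6,243.2),(446.8,265.2),(413,265.6)],.09)
quad("side",[(353.2,162.6),(369.4,166.6),(362.4,182),(346.2,177.8)],.09)
print("torch",ray("top",(186.3,236.5),.12),ray("side",(277.8,305),.12))
print("bulb",ray("top",(497.6,246.4),.105),ray("side",(366,136.6),.105))
s=cv2.imread("pics/side0.png")[210:285,290:390]
cv2.imwrite("pics/z3.png",cv2.resize(s,None,fx=8,fy=8,interpolation=cv2.INTER_CUBIC))
E
```

```text
tub
top centre [ 0.5229 -0.0361]
  edge 0.0736 -89.69
  edge 0.1499 179.84
  edge 0.0724 89.48
  edge 0.1489 0.29
carton
top centre [ 0.5381 -0.2225]
  edge 0.0595 -88.51
  edge 0.0391 -179.56
  edge 0.0599 92.18
  edge 0.0399 -0.2
side centre [ 0.5369 -0.2205]
  edge 0.0402 -179.76
  edge 0.0584 90.31
  edge 0.0392 -0.11
  edge 0.0582 -88.63
torch [0.5553 0.2027] [0.5537 0.2057]
bulb [ 0.5534 -0.3371] [ 0.5523 -0.3378]
```

View pics/z3.png

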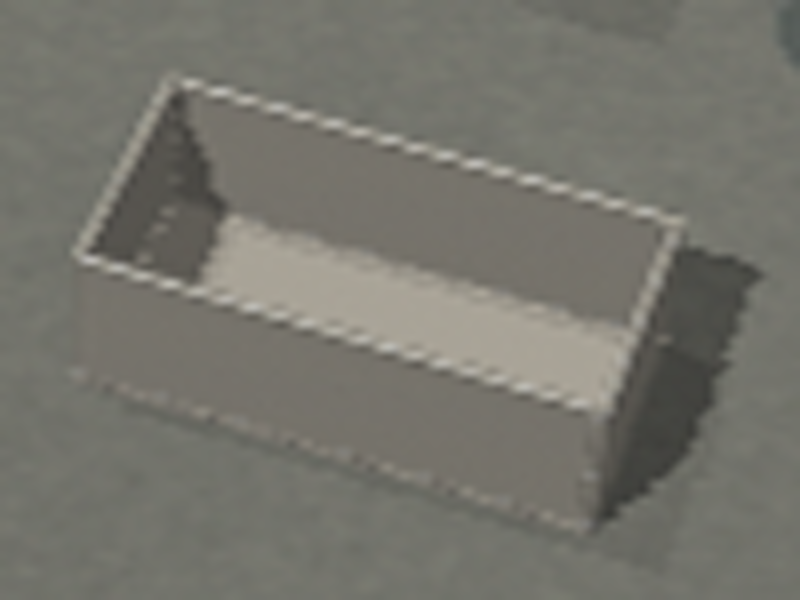

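```bash
python3 -m pendant '[[40.1,-20.1,0,0,0,15.6,0],[40.1,-20.1,0,0,0,15.6,0],[40.1,-20.1,0,0,0,15.6,0],[40.1,-20.1,0,0,0,15.6,0],[40.1,-20.1,0,0,0,15.6,0],[40.1,-20.1,0,0,0,15.6,0],[40.1,-20.1,0,0,0,15.6,0],[40.1,-20.1,0,0,0,15.6,0],[40.1,-20.1,0,0,0,15.6,0],[40.1,-20.1,0,0,0,15.6,0],[40.1,-20.1,0,0,0,15.6,0],[40.1,-20.1,0,0,0,15.6,0]]' 30
python3 - <<'E'
from h import *
Q=np.array([ray("side",p,.053) for p in [(311.1,219),(375.3,236.7),(364.6,261.1),(299.1,241.8)]]);print(Q.mean(0),Q,[np.degrees(np.arctan2(*(Q[b]-Q[a])[::-1])) for a,b in((0,1),(3,2))])
E
```

```text
clock: 1.3
eef_pos: [0.4997, -0.3008, 0.2311]
eef_rot: [-3.141, 0.001, 0.0]
contact_force: [-0.3, -0.7, 0.1]
width: 0.0857
[ 0.52203102 -0.03491249] [[ 0.59579959 -0.07091036]
 [ 0.44719665 -0.07203925]
 [ 0.44941865  0.00165867]
 [ 0.59570919  0.00164098]] [np.float64(-179.56475303856004), np.float64(179.99307151977803)]
```

```bash
python3 -m pendant '[[5.5,-50.5,0,0,0,0,0],[5.5,-50.5,0,0,0,0,0],[5.5,-50.5,0,0,0,0,0],[5.5,-50.5,0,0,0,0,0],[5.5,-50.5,0,0,0,0,0],[5.5,-50.5,0,0,0,0,0],[5.5,-50.5,0,0,0,0,0],[5.5,-50.5,0,0,0,0,0],[5.5,-50.5,0,0,0,0,0],[5.5,-50.5,0,0,0,0,0],[5.5,-50.5,0,0,0,0,0],[5.5,-50.5,0,0,0,0,0]]'
python3 -m pendant '[[0,0,4,0,0,0,0],[0,0,8,0,0,0,0],[0,0,12,0,0,0,0],[0,0,15,0,0,0,0],[0,0,16.5,0,0,0,0],[0,0,16.5,0,0,0,0],[0,0,16.5,0,0,0,0.4],[0,0,16.5,0,0,0,0.5],[0,0,16.5,0,0,0,0.6],[0,0,16.5,0,0,0,0.7],[0,0,16.5,0,0,0,1],[0,0,16.5,0,0,0,1]]' 30
```

```text
clock: 2.5
eef_pos: [0.5552, 0.2048, 0.2311]
eef_rot: [3.141, 0.0, 0.001]
contact_force: [0.1, -0.4, 0.2]
width: 0.0852
clock: 3.7
eef_pos: [0.5556, 0.2048, 0.0671]
eef_rot: [-3.142, -0.001, 0.001]
contact_force: [0.1, -2.0, 7.7]
width: 0.0232
```

```bash
python3 -m pendant '[[0,0,0,0,0,0,1],[0,0,0,0,0,0,1],[0,0,-1,0,0,0,1],[0,0,-4,0,0,0,1],[0,0,-8,0,0,0,1],[0,0,-12,0,0,0,1],[0,0,-12,0,0,0,1],[0,0,-12,0,0,0,1]]'
cat > snap.py <<'E'
import sys,cv2
from h import *
ims=[cv2.resize(eyes.get_image(a.split(':')[0])[y:y+h,x:x+w,::-1],(400,400*h//w),interpolation=2) for a in sys.argv[2:] for x,y,w,h in [map(int,a.split(':')[1].split(','))]]
m=max(i.shape[0] for i in ims)
cv2.imwrite(f"pics/{sys.argv[1]}.png",np.hstack([cv2.copyMakeBorder(i,0,m-i.shape[0],0,0,0) for i in ims]))
E
python3 snap.py a1 top:90,140,200,200 side:200,160,200,200
```

```text
clock: 4.5
eef_pos: [0.5553, 0.2049, 0.1874]
eef_rot: [-3.141, -0.002, 0.001]
contact_force: [-0.6, 0.8, -2.5]
width: 0.0234
```

View pics/a1.png

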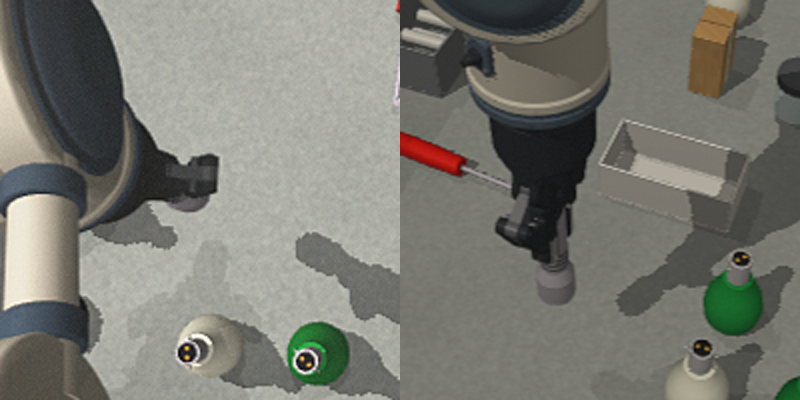

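The torch hangs upright in the gripper, with its head visible in the side crop at about (555,283). Now moving over the tub.

```bash
python3 -m pendant '[[2.1,22.6,0,0,0,0,1],[2.1,22.6,0,0,0,0,1],[2.1,22.6,0,0,0,0,1],[2.1,22.6,0,0,0,0,1],[2.1,22.6,0,0,0,0,1],[2.1,22.6,0,0,0,0,1],[2.1,22.6,0,0,0,0,1],[2.1,22.6,0,0,0,0,1],[2.1,22.6,2,0,0,0,1],[2.1,22.6,4,0,0,0,1],[2.1,22.6,5,0,0,0,1],[2.1,22.6,5,0,0,0,1]]'
python3 snap.py a2 top:260,170,120,150 side:270,180,140,140
```

```text
clock: 5.8
eef_pos: [0.5754, -0.0203, 0.135]
eef_rot: [-3.141, 0.003, 0.002]
contact_force: [-0.1, 0.5, -1.4]
width: 0.0234
```

View pics/a2.png

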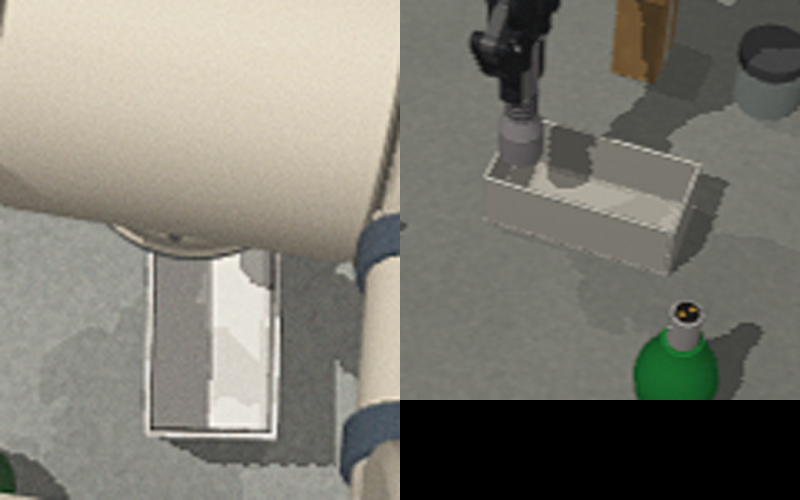

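```bash
python3 -c "
from h import *
for v in(232,233,234): print(ray('side',(312.0,v),.068))
print(bot.sense()['eef_pos'])"
```

```text
[ 0.57534488 -0.0221056 ]
[ 0.57432337 -0.01940807]
[ 0.57330562 -0.01672046]
[ 0.57644705 -0.02076801  0.13665788]
```

```bash
python3 -m pendant '[[0,0.2,0,0,0,0,1],[0,0.2,1.5,0,0,0,1],[0,0.2,3,0,0,0,1],[0,0.2,4,0,0,0,1],[0,0.2,5,0,0,0,1],[0,0.2,5.7,0,0,0,1],[0,0.2,6.2,0,0,0,1],[0,0.2,6.4,0,0,0,1],[0,0.2,6.5,0,0,0,1],[0,0.2,6.5,0,0,0,1],[0,0.2,6.5,0,0,0,1]]'
```

```text
clock: 7.0
eef_pos: [0.5765, -0.0233, 0.0716]
eef_rot: [3.142, -0.001, 0.001]
contact_force: [-0.4, -0.9, -1.5]
width: 0.0233
```

```bash
python3 -m pendant '[[0,0,0.1,0,0,0,1],[0,0,0.15,0,0,0,1],[0,0,0.2,0,0,0,1],[0,0,0.2,0,0,0,1],[0,0,0.2,0,0,0,1]]'
```

```text
clock: 7.5
eef_pos: [0.5766, -0.0233, 0.07]
eef_rot: [3.141, -0.001, 0.001]
contact_force: [-2.6, -0.4, 10.7]
width: 0.023
```

```bash
python3 -m pendant '[[0,0,-0.05,0,0,0,0.65],[0,0,-0.05,0,0,0,0.55],[0,0,-0.05,0,0,0,0.4],[0,0,-0.05,0,0,0,0.3],[0,0,-0.05,0,0,0,0.3],[0,0,-3,0,0,0,0.3],[0,0,-7,0,0,0,0.3],[0,0,-12,0,0,0,0.1],[0,0,-16,0,0,0,0],[0,0,-16,0,0,0,0],[0,0,-16,0,0,0,0]]'
```

```text
clock: 8.6
eef_pos: [0.5765, -0.0233, 0.23]
eef_rot: [3.141, -0.002, 0.001]
contact_force: [-0.1, 0.2, 0.1]
width: 0.0854
```

```bash
python3 -m pendant '[[-3.9,19.8,0,0,0,0,0],[-3.9,19.8,0,0,0,0,0],[-3.9,19.8,0,0,0,0,0],[-3.9,19.8,0,0,0,0,0],[-3.9,19.8,0,0,0,0,0],[-3.9,19.8,0,0,0,0,0],[-3.9,19.8,4,0,0,0,0],[-3.9,19.8,8,0,0,0,0],[-3.9,19.8,8,0,0,0,0],[-3.9,19.8,8,0,0,0,0]]'
python3 snap.py a3 top:300,210,160,120 side:290,120,120,120
```

```text
clock: 9.6
eef_pos: [0.5373, -0.2201, 0.1492]
eef_rot: [-3.14, 0.002, 0.002]
contact_force: [-0.3, -0.2, 0.6]
width: 0.0851
```

View pics/a3.png

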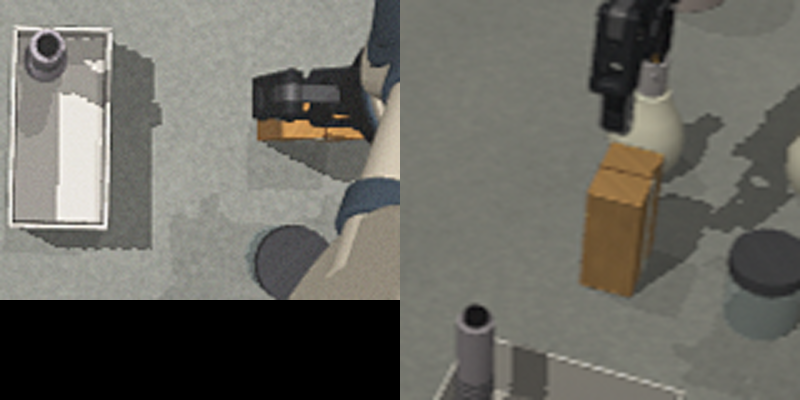

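The torch stands upright in the tub's far corner (button at crop (46,43)). The gripper is lined up over the carton.

```bash
python3 -c "
from h import *
print(ray('top',(318.2,227.0),.123))"
python3 -m pendant '[[0,0.1,3,0,0,0,0],[0,0.1,6,0,0,0,0],[0,0.1,8.5,0,0,0,0],[0,0.1,9.5,0,0,0,0],[0,0.1,9.5,0,0,0,0],[0,0.1,9.5,0,0,0,0.1],[0,0.1,9.5,0,0,0,0.2],[0,0.1,9.5,0,0,0,0.3],[0,0.1,9.5,0,0,0,1],[0,0.1,9.5,0,0,0,1],[0,0.1,9.5,0,0,0,1],[0,0.1,9.5,0,0,0,1]]' 35
```

```text
[ 0.57722565 -0.02317808]
clock: 10.9
eef_pos: [0.5381, -0.2226, 0.0556]
eef_rot: [3.141, -0.002, 0.001]
contact_force: [-1.7, 0.7, 11.1]
width: 0.0594
```

```bash
python3 -m pendant '[[0,0,-1,0,0,0,1],[0,0,-4,0,0,0,1],[0,0,-8,0,0,0,1],[-3,0,-11,0,0,0,1],[-6.45,-4,-11,0,0,0,1],[-6.45,-8,-11,0,0,0,1],[-6.45,-12,-11,0,0,0,1],[-6.45,-16,-11,0,0,0,1],[-6.45,-18.7,-11,0,0,0,1],[-6.45,-18.7,-9,0,0,0,1],[-6.45,-18.7,-7,0,0,0,1],[-6.45,-18.7,-7,0,0,0,1]]'
python3 -m pendant '[[0,0,0,0,0,0,1],[0,0,0,0,0,0,1]]'
python3 snap.py a4 top:280,200,100,120 side:280,180,120,120
```

```text
clock: 12.1
eef_pos: [0.4717, -0.0349, 0.1234]
eef_rot: [-3.141, 0.003, 0.001]
contact_force: [-0.0, -0.8, -0.4]
width: 0.0598
clock: 12.3
eef_pos: [0.4733, -0.0356, 0.1254]
eef_rot: [3.141, -0.001, 0.0]
contact_force: [-0.8, 0.7, -0.6]
width: 0.0594
```

View pics/a4.png

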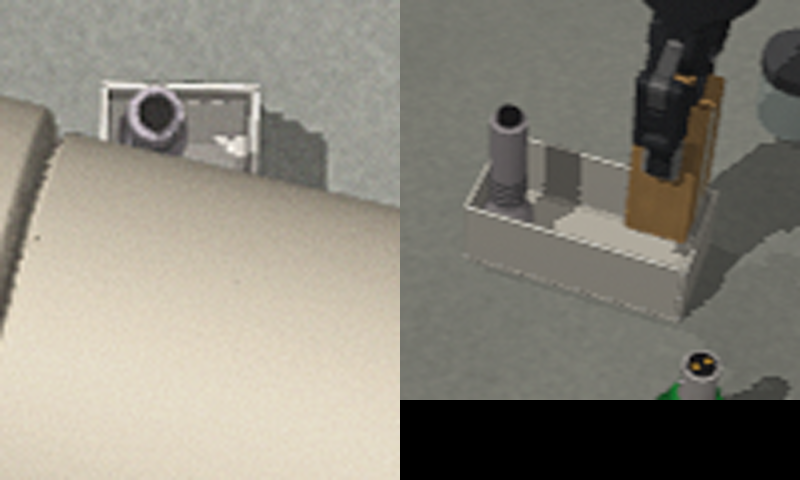

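The carton hangs upright over the near end, with its bottom corners at crop (628,225) and (683,244). I'll check these against the tub.

```bash
python3 -c "
from h import *
print(ray('side',(348,247),.0702),ray('side',(364.5,252.8),.0702),bot.sense()['eef_pos'])"
```

```text
[ 0.49002815 -0.00806196] [ 0.4534685  -0.00545261] [ 0.47326742 -0.03554945  0.12519677]
```

```bash
python3 -m pendant '[[0.1,0,1,0,0,0,1],[0.1,0,2,0,0,0,1],[0.1,0,3,0,0,0,1],[0.1,0,4,0,0,0,1],[0.1,0,5,0,0,0,1],[0.1,0,5.7,0,0,0,1],[0.1,0,6.2,0,0,0,1],[0.1,0,6.4,0,0,0,1],[0.1,0,6.5,0,0,0,1],[0.1,0,6.5,0,0,0,1],[0.1,0,6.5,0,0,0,1]]'
```

```text
clock: 13.5
eef_pos: [0.4739, -0.0353, 0.0595]
eef_rot: [3.141, -0.001, 0.001]
contact_force: [0.5, -1.2, -1.9]
width: 0.0596
```

```bash
python3 -m pendant '[[0,0,0.1,0,0,0,1],[0,0,0.15,0,0,0,1],[0,0,0.15,0,0,0,1],[0,0,0.15,0,0,0,1]]'
```

```text
clock: 13.9
eef_pos: [0.474, -0.0353, 0.0587]
eef_rot: [3.141, -0.001, 0.001]
contact_force: [-3.7, 1.2, 20.0]
width: 0.0594
```

```bash
python3 -m pendant '[[0,0,-0.05,0,0,0,0.25],[0,0,-0.05,0,0,0,0.15],[0,0,-0.05,0,0,0,0],[0,0,-0.05,0,0,0,0],[0,0,-0.05,0,0,0,0],[0,0,-3,0,0,0,0],[0,0,-7,0,0,0,0],[0,0,-12,0,0,0,0],[0,0,-17,0,0,0,0],[0,0,-17,0,0,0,0],[0,0,-17,0,0,0,0]]'
```

```text
clock: 15.0
eef_pos: [0.4742, -0.0354, 0.2287]
eef_rot: [3.141, -0.002, 0.001]
contact_force: [-0.8, 0.4, -0.9]
width: 0.0853
```

```bash
python3 -m pendant '[[7.9,30.2,0,0,0,0,0],[7.9,30.2,0,0,0,0,0],[7.9,30.2,0,0,0,0,0],[7.9,30.2,0,0,0,0,0],[7.9,30.2,0,0,0,0,0],[7.9,30.2,0,0,0,0,0],[7.9,30.2,0,0,0,0,0],[7.9,30.2,0,0,0,0,0],[7.9,30.2,0,0,0,0,0],[7.9,30.2,0,0,0,0,0]]'
python3 -m pendant '[[0,0,4,0,0,0,0],[0,0,8,0,0,0,0],[0,0,12,0,0,0,0],[0,0,14.5,0,0,0,0.2],[0,0,15.1,0,0,0,0.3],[0,0,15.1,0,0,0,0.5],[0,0,15.1,0,0,0,0.6],[0,0,15.1,0,0,0,0.7],[0,0,15.1,0,0,0,1],[0,0,15.1,0,0,0,1],[0,0,15.1,0,0,0,1],[0,0,15.1,0,0,0,1]]' 20
```

```text
clock: 16.0
eef_pos: [0.5525, -0.3357, 0.2272]
eef_rot: [-3.14, 0.001, 0.002]
contact_force: [0.6, 0.3, 1.0]
width: 0.0854
clock: 17.2
eef_pos: [0.5537, -0.3378, 0.0784]
eef_rot: [3.14, -0.002, 0.0]
contact_force: [-0.5, 0.1, 7.2]
width: 0.0212
```

```bash
python3 -m pendant '[[0,0,-1,0,0,0,1],[0,0,-4,0,0,0,1],[0,0,-8,0,0,0,1],[0,0,-12,0,0,0,1],[-2.55,-4,-13,0,0,0,1],[-2.55,-8,-13,0,0,0,1],[-2.55,-13,-13,0,0,0,1],[-2.55,-18,-13,0,0,0,1],[-2.55,-23,-13,0,0,0,1],[-2.55,-27,-13,0,0,0,1],[-2.55,-30.1,-13,0,0,0,1],[-2.55,-30.1,-13,0,0,0,1]]'
python3 -m pendant '[[0,0,1,0,0,0,1],[0,0,3,0,0,0,1],[0,0,5,0,0,0,1],[0,0,6,0,0,0,1],[0,0,6,0,0,0,1],[0,0,6,0,0,0,1]]'
python3 snap.py a5 top:280,200,100,120 side:280,180,120,120
```

```text
clock: 18.4
eef_pos: [0.527, -0.0329, 0.2079]
eef_rot: [-3.141, -0.001, 0.004]
contact_force: [-0.6, -1.3, -0.3]
width: 0.0211
clock: 19.0
eef_pos: [0.5275, -0.0368, 0.1472]
eef_rot: [3.142, -0.0, -0.0]
contact_force: [0.3, -0.9, -1.0]
width: 0.0213
```

View pics/a5.png

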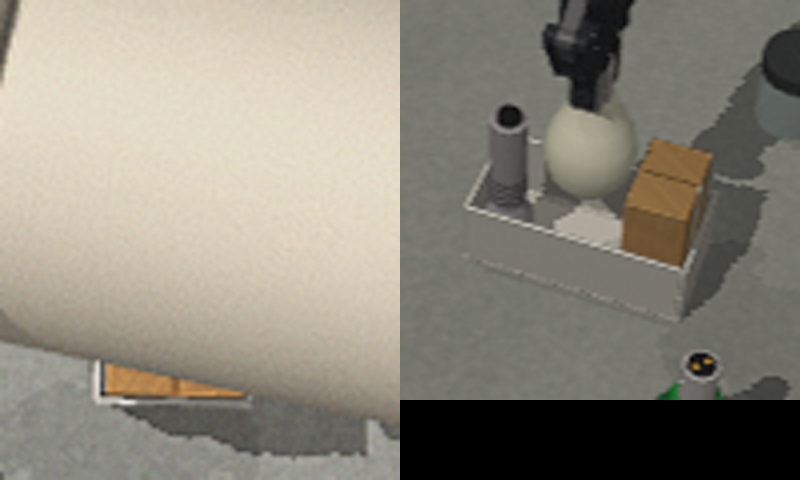

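```bash
python3 -c "
from h import *
f=lambda u,v:(280+(u-400+.5)/3.333-.5,180+(v+.5)/3.333-.5)
Q=np.array([ray('side',f(*p),.093) for p in[(654,141),(713,153),(686,207),(624,191)]]);print(Q,Q.mean(0))
for v in(148,152,156):print(ray('side',f(591,v),.0985))"
```

```text
[[ 0.4914349  -0.06125186]
 [ 0.45364079 -0.06487819]
 [ 0.45662617 -0.01525699]
 [ 0.49603987 -0.01392341]] [ 0.47443543 -0.03882761]
[ 0.5252902  -0.03591147]
[ 0.52418652 -0.03266664]
[ 0.52308779 -0.02943636]
```

```bash
python3 -m pendant '[[0.1,0,1,0,0,0,1],[0.1,0,2,0,0,0,1],[0.1,0,2.7,0,0,0,1],[0.1,0,3.3,0,0,0,1],[0.1,0,3.9,0,0,0,1],[0.1,0,4.4,0,0,0,1],[0.1,0,4.4,0,0,0,1]]'
```

```text
clock: 19.8
eef_pos: [0.5279, -0.0362, 0.1021]
eef_rot: [-3.141, 0.001, 0.001]
contact_force: [-0.3, 0.0, -0.2]
width: 0.0212
```

```bash
python3 -m pendant '[[0,0,0.5,0,0,0,1],[0,0,1,0,0,0,1],[0,0,1.5,0,0,0,1],[0,0,1.8,0,0,0,1],[0,0,2,0,0,0,1],[0,0,2,0,0,0,1],[0,0,2,0,0,0,1]]'
```

```text
clock: 20.5
eef_pos: [0.5283, -0.0363, 0.0828]
eef_rot: [3.142, -0.0, 0.0]
contact_force: [-0.4, -0.7, -1.0]
width: 0.0213
```

```bash
python3 -m pendant '[[0,0,0.1,0,0,0,1],[0,0,0.15,0,0,0,1],[0,0,0.2,0,0,0,1],[0,0,0.2,0,0,0,1],[0,0,0.2,0,0,0,1]]'
```

```text
clock: 21.0
eef_pos: [0.5287, -0.0363, 0.0814]
eef_rot: [3.141, -0.001, 0.001]
contact_force: [-0.5, 0.5, 10.1]
width: 0.0212
```

```bash
python3 -m pendant '[[0,0,-0.05,0,0,0,0.7],[0,0,-0.05,0,0,0,0.65],[0,0,-0.05,0,0,0,0.55],[0,0,-0.05,0,0,0,0.4],[0,0,-0.05,0,0,0,0.3],[0,0,-0.05,0,0,0,0.3],[0,0,-3,0,0,0,0.3],[0,0,-7,0,0,0,0.2],[0,0,-12,0,0,0,0],[0,0,-16,0,0,0,0],[0,0,-16,0,0,0,0]]'
python3 -m pendant '[[0,5,0,0,0,0,0],[0,10,0,0,0,0,0],[0,15,0,0,0,0,0],[0,20,0,0,0,0,0],[0,25,0,0,0,0,0],[0,30,0,0,0,0,0],[0,35,0,0,0,0,0],[0,35,0,0,0,0,0],[0,35,0,0,0,0,0]]'
python3 snap.py a6 top:280,200,100,120 side:280,180,120,120; python3 -c "
from h import *;import cv2
cv2.imwrite('pics/f.png',np.hstack([cv2.resize(eyes.get_image(n)[:,:,::-1],(400,300)) for n in('top','side')]))
a=cv2.imread('pics/a6.png');b=cv2.imread('pics/f.png');cv2.imwrite('pics/a7.png',cv2.resize(np.vstack([a,b]),None,fx=.76,fy=.76))"
```

```text
clock: 22.1
eef_pos: [0.5307, -0.0367, 0.2461]
eef_rot: [3.14, -0.009, 0.001]
contact_force: [0.1, -0.6, -0.8]
width: 0.0852
clock: 23.0
eef_pos: [0.5279, -0.387, 0.2397]
eef_rot: [-3.141, 0.001, -0.001]
contact_force: [0.2, 0.1, -0.3]
width: 0.0851
```

View pics/a7.png

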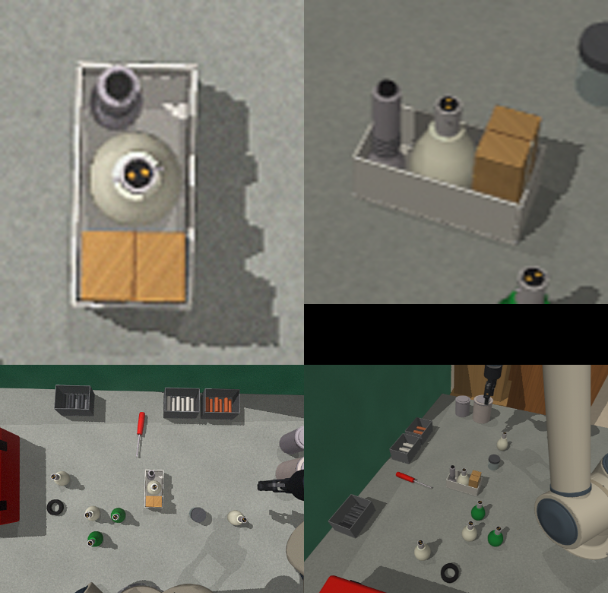

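All three items stand upright in the tub: torch at the far end, bulb in the middle, carton at the near end. The bystanders haven't moved, and the gripper is clear. I'll do one numeric check on the bulb's uprightness, then hand in.

```bash
python3 -c "
from h import *
g=lambda u,v:(280+u/3.04-.4,200+v/3.04-.4)
print('cap',ray('top',g(137,174),.108),ray('side',(280+(449-304)/2.533-.4,180+103/2.533-.4),.108),'dome',ray('top',g(135,180),.033),'torch',ray('top',g(118.5,83),.123))
print(bot.sense()['contact_force']);job.job_done()"
```

```text
cap [ 0.52714271 -0.03585651] [ 0.52655046 -0.03739115] dome [ 0.52675868 -0.0367796 ] torch [ 0.5774102  -0.02382453]
[-0.22553604  0.71422221  0.07909986]
the job is handed in; nothing more can be done
```

The kit is packed and handed in. I placed the torch first (far end of the tub), then the carton (near end, 60 mm side across), then one white bulb between them. Each was lowered until the force reading showed it touching the floor (10–20 N), then released.

**Final checks:**
- **Pictures:** All three stand upright in the tub. The other three bulbs, the jar, the tape, the screwdriver and the green bulbs look unmoved.
- **Bulb:** Its cap sits within about 1 mm of directly above its dome, so it is upright.
- **Gripper:** It is empty and well clear of everything, with wrist force near zero. The last reading was 23.0 s of the 72 s allowed.

**Disagreements:** The two cameras differed by up to about 3 mm while locating things. By the top camera, the torch's centre has only about 0–1 mm to spare from the tub's end wall. It went in without side force and stands straight. No check failed.

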